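# Load the tea tray, slide it into its bay and latch it

## Robot

A 6-joint arm with a two-finger parallel gripper is mounted at the origin on the work surface. World frame = base frame: x ahead of the robot, y to its left, z up, the work surface at z = 0. Lengths are in m, angles in rad, forces in N, time in s.
With the tool pointing down it reaches from about 0.275 to 0.825 m from the base axis. Payload 4.9 kg.
Tool frame: the origin (TCP) lies midway between the tips of the shut fingers; the grasp point (between the pads) lies 19 mm behind it (bot.grip_depth is the distance from the TCP to the grasp point, in m); z points along the fingers, y is the line along which they close (so a half turn about z gives the same grasp; the last joint's range is limited). The gripper opens to 85 mm and grips with 20 to 120 N. Pads are 22 mm wide; open, the fingers measure 114 mm over their backs; the gripper's body (76 mm by 85 mm) begins 54 mm behind the grasp point. The pads swing forward as they close: fully open they stand 13 mm farther back than shut.
Start: joints at [1.111, 0.326, -0.193, 1.052, 0, 1.437], TCP at [0.176, 0.521, 0.231] pointing down, gripper open.
Joint ranges: [-2.65, 2.65], [-0.97, 1.79], [-1.3, 1.35], [-1.93, 2.1], [-1.47, 1.37], [-3.14, 3.14]. Speed limits (rad/s): [2.57, 2.57, 3.14, 3.14, 3.14, 3.14].

## Interface

Orientations are given as a unit quaternion [w, x, y, z].
In Python, from cell import bot gives the robot as it stands. Calls block until the motion is done:
- bot.move_pose(position, orientation): joint-space move of the TCP to a pose.
- bot.move_linear(position, speed=0.15, rotation=None, until_force=None): straight line of the TCP; rotation=None keeps the orientation; speed is the mean speed in m/s. With until_force (N) it stops when the force on the tool has changed by that much, and returns True; else False.
- bot.goto_joints(angles): joint-space move.
- bot.set_gripper(opening, grasp_force=None): opening from 0.0 (shut) to 1.0 (fully open); grasp_force is the grip in N (None keeps the last); returns when the fingers have stopped.
- bot.wait(seconds).
- bot.solve_ik(position, orientation): joint angles nearest the present ones, or None.
- bot.camera(name): name is "scene" or "top" or "wrist"; returns the picture (480x640x3 uint8, red, green, blue); there is no depth.
- bot.calibration(name): a dict with "mtx" (3x3 intrinsics, pixels), "k1" (the pictures are not rectified: a ray, as slopes to the right and down, at radius r is drawn at 1 + k1 r^2 times it, then the intrinsics apply), "extrinsics" (4x4, takes a point from world to camera coordinates); the wrist camera has in their place "hand_eye" (4x4, takes a point from camera to tool coordinates, whose origin is the TCP and whose axes are the flange's). Camera axes: x right, y down, z forward; pixel columns grow to the right and rows downward; lengths in m; the calibration is good to about 2 mm. A picture is of the moment at which its call begins: read the wrist's pose just before it. calibration takes no time and is no camera call.
A pose or a line that the arm cannot do raises bot.PlanningError and nothing moves.
- bot.close_job(): hands the job in; it is judged then, once.
Trained networks look in the newest picture that a camera, given by its name, has taken for a name from the list of things; names that differ only in an ending like _2 or _b are one class to them, and where a whole thing is asked for, a point or a joint stands for the part that bears it (a point fixed in the world has none). Each returns a list of dicts, best first, with "confidence" (0 to 1); they miss things now and then, are a little off and sometimes report something else, mostly with a low value. They report only what shows in the picture. A call takes as long as a camera call. They do not tell look-alikes from the thing itself.
- bot.search_frame(camera, thing): "bbox" ([left, top, width, height] in pixels, round what is visible of it).
Readings, each from a call of its own:
- bot.read_clock(): time.
- bot.read_joint_positions(): joint angles.
- bot.read_joint_vel(): joint speeds.
- bot.read_joint_efforts(): joint torques, N m.
- bot.read_position(): TCP position.
- bot.read_tool_rot(): TCP orientation.
- bot.read_ft_force(): force on the tool from outside, world axes, zero at the start.
- bot.read_moment(): the same for the moment, N m.
- bot.read_gripper_width(): opening from 0.0 (shut) to 1.0 (fully open).
- bot.read_finger_force(): force on a finger pad.
Only numpy, scipy, OpenCV 4.12 (cv2) and the standard library are available. Lean on these libraries where they do the work, as an engineer would, in place of code of your own. Each camera call takes 0.05 s, during which the arm holds its last target. There are 200 camera calls.

## Task

Put the tea things away: lift every porcelain plate out of the wooden rack and stand each in its own slot of the tea tray, and stand all the small silvery tea tins upright in the tray's open well. Then slide the loaded tray, fin handle last, into the white bay until it is fully home, and swing the latch across the mouth all the way to its end stop. Do not tip a plate over, and leave the other things on the shelf where they are.

Things in the scene. Friction and masses are not known exactly. Their poses are not given: they have to be found in the camera images.
- tray: Light wooden tea tray, loose on the board, 264 x 130 mm, 0.36 to 0.56 kg. Origin: centre of its underside; x = the way it slides into the bay, y across, z up. Floor 6 mm thick; rim 6 mm thick, 20 mm high all round. From its near (-x) end: fin handle, open well for tins, two plate slots at the far part.
- tray_fin (a point): Middle of the top edge of the tray's dark upright fin handle, at x = -127 mm, 58 mm above the tray's underside. The fin is 10 mm thick along tray x (its outer face level with the tray's near end), 50 mm wide along y, free above the 20 mm rim.
- tray_slot1 (a point): Bottom centre (on the tray floor) of the plate slot at tray x = +58 mm. The slot is a gap 16 mm wide along tray x between two pairs of wooden combs, each comb 5 mm thick, y from 17 to 51 mm either side, top 48 mm above the tray's underside; a plate stands in it with its faces across tray x.
- tray_slot2 (a point): The same for the second plate slot, at tray x = +108 mm.
- tray_well (a point): Centre, on the tray floor, of the flat open well for the tins: clear length 167 mm along tray x (x = -122 to +45 mm), clear width 118 mm.
- rack: Slotted wooden plate rack, fixed. Base 172 x 94 x 14 mm; origin: centre of its underside. Three slots at x = -55, 0 and +55 mm, running along y: each a 14 mm gap between two pairs of round upright dowels (8 mm thick, tops 60 mm above the board, at y = +-30 mm). A plate stands on the base, its foot 14 mm above the board.
- plate1: Small square porcelain plate, 90 mm wide (along its y) x 100 mm high (z) x 9 mm thick (along its x), standing on edge in a rack slot at the start. Origin: middle of its lower edge; z up when it stands. 0.10 to 0.17 kg. Two of the three plates are there.
- plate2: Small square porcelain plate, 90 mm wide (along its y) x 100 mm high (z) x 9 mm thick (along its x), standing on edge in a rack slot at the start. Origin: middle of its lower edge; z up when it stands. 0.10 to 0.17 kg. Two of the three plates are there.
- plate3: Small square porcelain plate, 90 mm wide (along its y) x 100 mm high (z) x 9 mm thick (along its x), standing on edge in a rack slot at the start. Origin: middle of its lower edge; z up when it stands. 0.10 to 0.17 kg. Two of the three plates are there.
- tin1: Small round silvery tea tin with lid, plain cylinder 44 mm in diameter, 50 mm high, standing on the board. Origin: centre of its underside, z up. 0.07 to 0.12 kg. Three or four of the four tins are there.
- tin2: Small round silvery tea tin with lid, plain cylinder 44 mm in diameter, 50 mm high, standing on the board. Origin: centre of its underside, z up. 0.07 to 0.12 kg. Three or four of the four tins are there.
- tin3: Small round silvery tea tin with lid, plain cylinder 44 mm in diameter, 50 mm high, standing on the board. Origin: centre of its underside, z up. 0.07 to 0.12 kg. Three or four of the four tins are there.
- tin4: Small round silvery tea tin with lid, plain cylinder 44 mm in diameter, 50 mm high, standing on the board. Origin: centre of its underside, z up. 0.07 to 0.12 kg. Three or four of the four tins are there.
- bay: White lacquer tray bay, fixed. Origin: middle of its mouth, on the board; x points inward, y across. No floor: the tray slides on the board. From x = 100 mm inward it is a closed cubby, 176 mm wide outside: top board's underside 150 mm and upper face 166 mm above the board, back wall at x = 266 mm. A shallow wooden box is on top (to 200 mm).
- bay_mouth (a point): Middle of the mouth (= bay origin). Two runners, 30 mm high, 136 mm apart from x = 55 mm inward; before that they flare to about 155 mm at the mouth. From x = 60 mm inward lips, underside 24 mm above the board, overhang the tray's rim by up to 5 mm.
- bay_home (a point): Point on the board 132 mm inside the mouth, axes as the bay's: the tray's origin lies here when the tray is home (its far end 2 mm off the back wall, its near end level with the mouth). Not a visible mark.
- latch (a joint): Bay's swing latch, rad; 0 = fully open, 2.356 = end stop, closed across the mouth (arm along bay +y, its inner face 10 mm outside the mouth). Closes clockwise seen from above: arm direction = bay yaw + 225 deg - value. Stiff hinge (about 0.06 N m): it stays wherever it is left, also against the stop. Starts at 0 to 0.5.
- latch_hinge (a point): The latch's vertical hinge axis on a steel post at bay x = -17, y = -97 mm, 20 mm above the board. The arm, dark wood, 14 x 14 mm, 22 to 36 mm above the board, reaches 106 mm from it.
- latch_knob (a point): Centre of the top of the latch's upright round steel pin: 14 mm in diameter, top 106 mm above the board, free over its upper 65 mm, 45 mm from the hinge axis along the arm.
- maroon_tin: Bystander: big round maroon tin with lid, 114 mm in diameter, 111 mm high, loose. Origin: centre of its underside.
- tea_scoop: Bystander: bamboo tea scoop lying flat, about 145 x 28 x 8 mm, loose, long along its x.
- remote: Bystander: black remote control, 150 x 42 x 18 mm, loose, long along its x.
- teabowl: Bystander: blue tea bowl, 90 mm across, 60 mm high, loose. Origin: centre of its underside.
There are look-alikes about, which are no part of the job. What is shaped like the tin1 but red or yellow is not meant.

How it is judged:
On the way, in this order (a step that is already met when the one before it is completed fails the run):
1. all plates stand in the tray's slots and all tins stand in its well, the tray still outside the bay ((x of plate1 in the frame of tray between 0.049 and 0.067 m or x of plate1 in the frame of tray between 0.099 and 0.117 m) and y of plate1 in the frame of tray between -0.022 and 0.022 m and z of plate1 in the frame of tray between 0 and 0.013 m and angle between each of plate1, plate2, plate3's own z axis and vertical below 0.3 rad and (x of plate2 in the frame of tray between 0.049 and 0.067 m or x of plate2 in the frame of tray between 0.099 and 0.117 m) and y of plate2 in the frame of tray between -0.022 and 0.022 m and z of plate2 in the frame of tray between 0 and 0.013 m and (x of plate3 in the frame of tray between 0.049 and 0.067 m or x of plate3 in the frame of tray between 0.099 and 0.117 m) and y of plate3 in the frame of tray between -0.022 and 0.022 m and z of plate3 in the frame of tray between 0 and 0.013 m and x of tin1 in the frame of tray between -0.122 and 0.045 m and y of tin1 in the frame of tray between -0.045 and 0.045 m and z of tin1 in the frame of tray between 0 and 0.012 m and angle between each of tin1, tin2, tin3, tin4's own z axis and vertical below 0.15 rad and x of tin2 in the frame of tray between -0.122 and 0.045 m and y of tin2 in the frame of tray between -0.045 and 0.045 m and z of tin2 in the frame of tray between 0 and 0.012 m and x of tin3 in the frame of tray between -0.122 and 0.045 m and y of tin3 in the frame of tray between -0.045 and 0.045 m and z of tin3 in the frame of tray between 0 and 0.012 m and x of tin4 in the frame of tray between -0.122 and 0.045 m and y of tin4 in the frame of tray between -0.045 and 0.045 m and z of tin4 in the frame of tray between 0 and 0.012 m and x of tray in the frame of bay_home below -0.1 m), for 0.2 s.
2. the loaded tray is fully home in the bay, with the latch not yet closed ((x of plate1 in the frame of tray between 0.049 and 0.067 m or x of plate1 in the frame of tray between 0.099 and 0.117 m) and y of plate1 in the frame of tray between -0.022 and 0.022 m and z of plate1 in the frame of tray between 0 and 0.013 m and angle between each of plate1, plate2, plate3's own z axis and vertical below 0.3 rad and (x of plate2 in the frame of tray between 0.049 and 0.067 m or x of plate2 in the frame of tray between 0.099 and 0.117 m) and y of plate2 in the frame of tray between -0.022 and 0.022 m and z of plate2 in the frame of tray between 0 and 0.013 m and (x of plate3 in the frame of tray between 0.049 and 0.067 m or x of plate3 in the frame of tray between 0.099 and 0.117 m) and y of plate3 in the frame of tray between -0.022 and 0.022 m and z of plate3 in the frame of tray between 0 and 0.013 m and x of tin1 in the frame of tray between -0.122 and 0.045 m and y of tin1 in the frame of tray between -0.045 and 0.045 m and z of tin1 in the frame of tray between 0 and 0.012 m and angle between each of tin1, tin2, tin3, tin4's own z axis and vertical below 0.15 rad and x of tin2 in the frame of tray between -0.122 and 0.045 m and y of tin2 in the frame of tray between -0.045 and 0.045 m and z of tin2 in the frame of tray between 0 and 0.012 m and x of tin3 in the frame of tray between -0.122 and 0.045 m and y of tin3 in the frame of tray between -0.045 and 0.045 m and z of tin3 in the frame of tray between 0 and 0.012 m and x of tin4 in the frame of tray between -0.122 and 0.045 m and y of tin4 in the frame of tray between -0.045 and 0.045 m and z of tin4 in the frame of tray between 0 and 0.012 m and x of tray in the frame of bay_home between -0.01 and 0.01 m and y of tray in the frame of bay_home between -0.008 and 0.008 m and angle between the x axis of tray and the x axis of bay, either way round below 0.04 rad and height (world z) of tray below 0.005 m and value of joint latch below 2 rad), for 0.2 s.
3. the latch is closed to its end stop (value of joint latch above 2.25 rad), for 0.2 s.
At the end, for the whole second after the job is handed in: Every plate stands on edge in a slot of the tray (slot centre within 9 mm, tilt under 0.3 rad), every small tin stands upright in the tray's well, the tray is home in the bay (within 10 mm of home along the bay, 8 mm across, 0.04 rad), the latch is past 2.25 rad, and all is at rest ((x of plate1 in the frame of tray between 0.049 and 0.067 m or x of plate1 in the frame of tray between 0.099 and 0.117 m) and y of plate1 in the frame of tray between -0.022 and 0.022 m and z of plate1 in the frame of tray between 0 and 0.013 m and angle between each of plate1, plate2, plate3's own z axis and vertical below 0.3 rad and (x of plate2 in the frame of tray between 0.049 and 0.067 m or x of plate2 in the frame of tray between 0.099 and 0.117 m) and y of plate2 in the frame of tray between -0.022 and 0.022 m and z of plate2 in the frame of tray between 0 and 0.013 m and (x of plate3 in the frame of tray between 0.049 and 0.067 m or x of plate3 in the frame of tray between 0.099 and 0.117 m) and y of plate3 in the frame of tray between -0.022 and 0.022 m and z of plate3 in the frame of tray between 0 and 0.013 m and x of tin1 in the frame of tray between -0.122 and 0.045 m and y of tin1 in the frame of tray between -0.045 and 0.045 m and z of tin1 in the frame of tray between 0 and 0.012 m and angle between each of tin1, tin2, tin3, tin4's own z axis and vertical below 0.15 rad and x of tin2 in the frame of tray between -0.122 and 0.045 m and y of tin2 in the frame of tray between -0.045 and 0.045 m and z of tin2 in the frame of tray between 0 and 0.012 m and x of tin3 in the frame of tray between -0.122 and 0.045 m and y of tin3 in the frame of tray between -0.045 and 0.045 m and z of tin3 in the frame of tray between 0 and 0.012 m and x of tin4 in the frame of tray between -0.122 and 0.045 m and y of tin4 in the frame of tray between -0.045 and 0.045 m and z of tin4 in the frame of tray between 0 and 0.012 m and x of tray in the frame of bay_home between -0.01 and 0.01 m and y of tray in the frame of bay_home between -0.008 and 0.008 m and angle between the x axis of tray and the x axis of bay, either way round below 0.04 rad and height (world z) of tray below 0.005 m and value of joint latch above 2.25 rad and linear speed of tray below 0.02 m/s and velocity of joint latch below 0.1 rad/s); the robot touches nothing.
It fails at once if a plate is tipped over (angle between any of plate1, plate2, plate3's own z axis and vertical above 0.8 rad).
It fails at once if a bystander is shoved more than 40 mm (distance of any of maroon_tin, tea_scoop, remote, teabowl from where it was at the start of the episode above 0.04 m).
Of plate1, plate2, plate3 only 2 to 2 are there at a start; the rules pass over those that are not, and their reading is None.
Of tin1, tin2, tin3, tin4 only 3 to 4 are there at a start; the rules pass over those that are not, and their reading is None.
At some moment in a run one of tin1, tin2, tin3, tin4 may be knocked a few centimetres aside while the robot is not near it.
It also fails if it takes over 208 s, if anything falls off the work surface, if the arm or the gripper's body presses on something with over 40 N, if the wrist force passes 120 N, or if a joint passes its speed limit or range.

## Working session

There is one attempt and no reset: what is moved stays moved. The work goes in short steps, each a Python script; the robot and the scene stay as the last script left them, time stands still between calls to the robot, and variables do not carry over. Pictures are saved under pics/ and viewed, at most 14 in all, crops included, and the job is handed in when it is done.

```bash
ls; mkdir -p pics
python3 - <<'E'
from cell import bot
import cv2,numpy as np
for c in("scene","top"):
    im=bot.camera(c); cv2.imwrite(f"pics/{c}0.png",im[:,:,::-1])
    k=bot.calibration(c); print(c,k)
    for t in("tray","tray_fin","rack","plate1","tin1","bay","latch","latch_knob","maroon_tin","tea_scoop","remote","teabowl"):
        print(t,[([int(v) for v in d["bbox"]],round(d["confidence"],2)) for d in bot.search_frame(c,t)])
print(bot.calibration("wrist"),bot.read_clock(),bot.read_tool_rot())
E
```

```text
pics
scene {'mtx': array([[593.96443919,   0.        , 323.19447   ],
       [  0.        , 593.96443919, 238.19836546],
       [  0.        ,   0.        ,   1.        ]]), 'k1': 0.06631676432169552, 'extrinsics': array([[-0.79450004,  0.60722217, -0.00713555,  0.49979149],
       [ 0.46923176,  0.60640742, -0.64194361, -0.14256854],
       [-0.38547534, -0.51337246, -0.76671864,  1.38935238],
       [ 0.        ,  0.        ,  0.        ,  1.        ]])}
tray [([283, 212, 123, 123], 0.81)]
tray_fin [([281, 214, 126, 120], 0.65)]
rack [([245, 151, 83, 61], 0.59)]
plate1 [([254, 156, 33, 52], 0.93), ([284, 125, 34, 52], 0.61)]
tin1 [([334, 139, 20, 28], 0.86), ([402, 239, 21, 33], 0.83), ([277, 298, 21, 36], 0.79), ([249, 264, 24, 31], 0.76), ([232, 229, 19, 29], 0.62)]
bay [([320, 307, 281, 169], 0.92), ([283, 213, 121, 122], 0.5)]
latch [([319, 317, 56, 40], 0.67), ([285, 214, 119, 124], 0.21)]
latch_knob []
maroon_tin [([284, 128, 33, 48], 0.62)]
tea_scoop [([214, 306, 63, 46], 0.56)]
remote [([352, 170, 43, 51], 0.57)]
teabowl [([442, 266, 50, 43], 0.83), ([281, 212, 124, 125], 0
[... 1065 characters left out ...]
 94], 0.22)]
remote [([330, 311, 60, 38], 0.77)]
teabowl [([202, 295, 34, 38], 0.58)]
{'mtx': array([[405.11197296,   0.        , 323.50001101],
       [  0.        , 405.11197296, 241.57698421],
       [  0.        ,   0.        ,   1.        ]]), 'k1': -0.05253908643784473, 'hand_eye': array([[ 3.25804566e-04, -9.59722643e-01, -2.80949004e-01,
         7.11207846e-02],
       [ 9.99999859e-01,  1.94864475e-04,  4.93999515e-04,
         1.05220968e-03],
       [-4.19355540e-04, -2.80949125e-01,  9.59722571e-01,
        -1.43968500e-01],
       [ 0.00000000e+00,  0.00000000e+00,  0.00000000e+00,
         1.00000000e+00]])} 1.3 [-6.48677593e-07  1.62187592e-01  9.86759942e-01 -3.64494907e-05]
```

View pics/scene0.png

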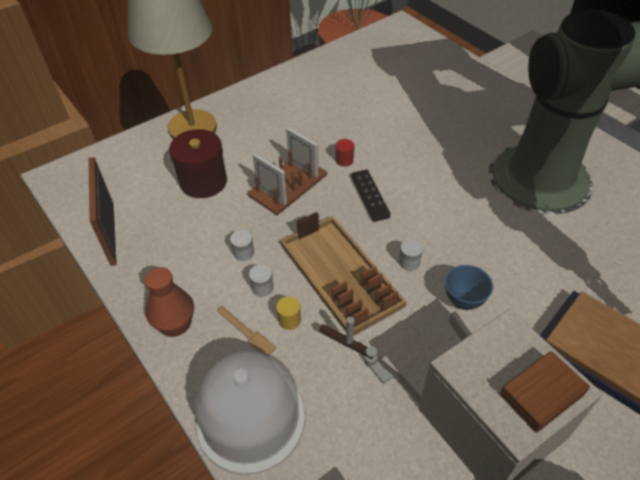

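View pics/top0.png

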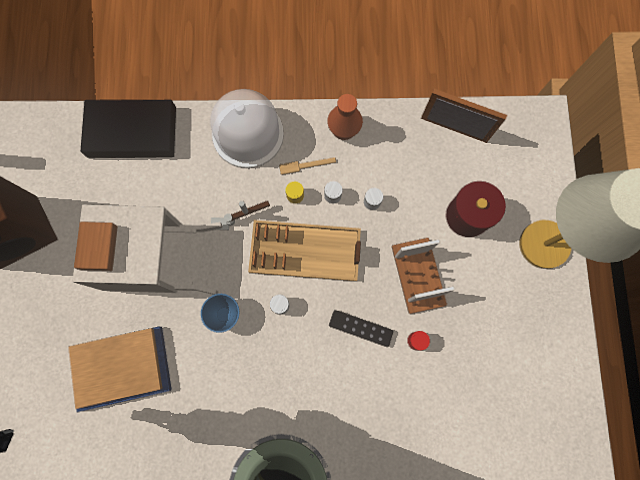

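Top view: the tray is at (305,250), with its fin on the right at (357,252) and its slots on the left. The bay is to the left, with its mouth at about x=245, and the latch is at (225,220)→(268,206). The rack is at (420,275), with plates at (415,248) and (432,294).

Silvery tins in the top view: (333,191), (374,198) and (279,304). Look-alikes I'm rejecting are yellow at (294,191) and red at (419,341); the small parts of the dome and the vase don't match either. In the scene view the silvery tins are at (242,245), (261,280) and (411,254).

```bash
cat > h.py <<'E'
from cell import bot
import numpy as np, cv2
from scipy.spatial.transform import Rotation as R
def cal(c):
    k=bot.calibration(c)
    if c=="wrist":
        T=np.eye(4); q=bot.read_tool_rot(); T[:3,:3]=R.from_quat([q[1],q[2],q[3],q[0]]).as_matrix(); T[:3,3]=bot.read_position()
        E=np.linalg.inv(T@k["hand_eye"])
    else: E=k["extrinsics"]
    return dict(K=k["mtx"],k1=k["k1"],E=E)
def shot(c,name=None):
    C=cal(c); im=bot.camera(c)[:,:,::-1].copy()
    if name: cv2.imwrite(f"pics/{name}.png",im); np.savez(f"pics/{name}.npz",**C)
    return im,C
def load(name):
    z=np.load(f"pics/{name}.npz"); return cv2.imread(f"pics/{name}.png"),dict(K=z["K"],k1=float(z["k1"]),E=z["E"])
def D(C): return np.array([C["k1"],0,0,0,0.])
def ray(C,p):
    s=cv2.undistortPoints(np.array([[p]],float),C["K"],D(C))[0,0]
    Rm,t=C["E"][:3,:3],C["E"][:3,3]; return -Rm.T@t, Rm.T@np.array([s[0],s[1],1.])
def onz(C,p,z):
    o,d=ray(C,p); return o+d*(z-o[2])/d[2]
def proj(C,P):
    return cv2.projectPoints(np.atleast_2d(np.array(P,float)),cv2.Rodrigues(C["E"][:3,:3])[0],C["E"][:3,3],C["K"],D(C))[0][:,0]
def tri(obs):  # [(C,p),...] -> point, residual
    A=np.zeros((3,3));b=np.zeros(3);L=[]
    for C,p in obs:
        o,d=ray(C,p);d/=np.linalg.norm(d);M=np.eye(3)-np.outer(d,d);A+=M;b+=M@o;L.append((M,o))
    X=np.linalg.solve(A,b); return X,[np.linalg.norm(M@(X-o)) for M,o in L]
def q(yaw,tilt=0):
    """tool down; tool y (closing line) at world angle yaw"""
    y=np.array([np.cos(yaw),np.sin(yaw),0]); z=np.array([0,0,-1.]); x=np.cross(y,z)
    m=R.from_matrix(np.c_[x,y,z])*R.from_rotvec([0,tilt,0]); v=m.as_quat(); return np.array([v[3],*v[:3]])
E
python3 - <<'E'
from h import *
C=cal("top"); S=cal("scene")
for n,p,z in [("tinA",(333,187),.05),("tinB",(374,194),.05),("tinC",(279,300),.05),("yel",(294,187),.05),("red",(419,338),.05),("trayTL",(252,222),.02),("trayTR",(360,228),.02),("trayBR",(358,280),.02),("trayBL",(250,274),.02),("fintop",(357,246),.058),("pl1a",(399,253),.114),("pl1b",(438,241),.114),("pl2a",(411,300),.114),("pl2b",(452,290),.114),("rackc",(420,275),.014),("knob",(242,203),.106),("hinge",(228,219),.03),("armtip",(268,206),.036),("maroon",(476,205),.11),("bowl",(219,309),.06)]:
    print(n,onz(C,p,z).round(3))
for n,a,b in [("tinA",(333,187),(261,272)),("tinB",(374,194),(242,238)),("tinC",(279,300),(411,245))]: print(n,tri([(C,a),(S,b)]))
E
```

```text
tinA [ 0.689 -0.132  0.05 ]
tinB [ 0.67  -0.231  0.05 ]
tinC [ 0.416 -0.     0.05 ]
yel [ 0.69  -0.037  0.05 ]
red [ 0.325 -0.321  0.05 ]
trayTL [0.612 0.068 0.02 ]
trayTR [ 0.593 -0.197  0.02 ]
trayBR [ 0.464 -0.188  0.02 ]
trayBL [0.483 0.072 0.02 ]
fintop [ 0.54  -0.185  0.058]
pl1a [ 0.512 -0.275  0.114]
pl1b [ 0.538 -0.364  0.114]
pl2a [ 0.406 -0.296  0.114]
pl2b [ 0.427 -0.388  0.114]
rackc [ 0.475 -0.339  0.014]
knob [0.636 0.081 0.106]
hinge [0.617 0.125 0.03 ]
armtip [0.647 0.027 0.036]
maroon [ 0.622 -0.457  0.11 ]
bowl [0.397 0.137 0.06 ]
tinA (array([ 0.68485428, -0.12941065,  0.05577765]), [np.float64(0.00319712101163425), np.float64(0.003197121011634273)])
tinB (array([ 0.66653876, -0.22831979,  0.05166767]), [np.float64(0.0036915913673077534), np.float64(0.0036915913673077447)])
tinC (array([0.41335443, 0.00124485, 0.0609679 ]), [np.float64(0.0028864847460774406), np.float64(0.0028864847460774437)])
```

Run:
```python
from h import *
for n,p,yaw in [("wt1",(.50,-.10,.22),1.57),("wt2",(.56,.02,.26),1.57),("wr1",(.45,-.26,.26),.3),("wr2",(.50,-.32,.26),.3),("wb1",(.54,.08,.30),1.57)]:
    try: bot.move_pose(p,q(yaw)); shot("wrist",n)
    except bot.PlanningError as e: print(n,e)
    print(n,bot.read_position().round(3) if hasattr(bot.read_position(),'round') else bot.read_position(),np.round(bot.read_joint_positions(),2))
ims=[load(n)[0] for n in("wt1","wt2","wr1","wb1")]
cv2.imwrite("pics/m1.png",cv2.resize(np.vstack([np.hstack(ims[:2]),np.hstack(ims[2:])]),(800,600),interpolation=cv2.INTER_AREA))
print(bot.read_clock())
```

```text
wt1 [ 0.5   -0.099  0.22 ] [-0.34  0.26 -0.31  1.    0.   -0.34]
wt2 [0.56 0.02 0.26] [-0.1   0.33 -0.12  1.13 -0.   -0.1 ]
wr1 [ 0.45  -0.259  0.26 ] [-0.66  0.25 -0.22  1.1   0.    0.6 ]
wr2 [ 0.5   -0.319  0.259] [-0.69  0.39 -0.02  1.16  0.    0.58]
wb1 [0.54  0.079 0.3  ] [ 0.01  0.28 -0.08  1.21 -0.    0.01]
7.7083
```

View pics/m1.png

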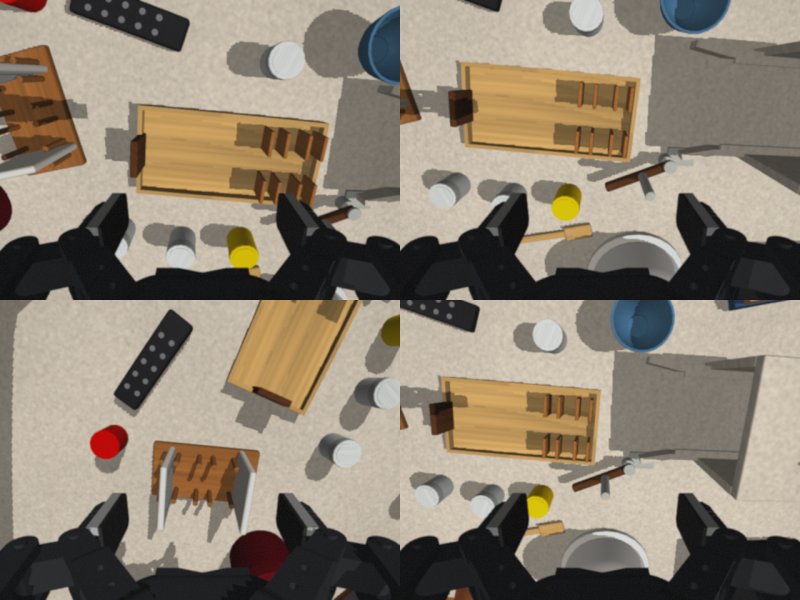

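The wrist views show the tray, the rack with its two plates, the silvery tins and the bay clearly. In the wb1 tile, the silvery tins are at (148,35), (33,192) and (88,198), and the yellow look-alike is at (138,202). I'll take enlarged crops for exact picks.

Run:
```python
from h import *
a=load("wt2")[0][60:280,80:480]; b=load("wb1")[0][60:300,320:640]
c=load("wr1")[0]; d=load("wr2")[0]
cv2.imwrite("pics/c1.png",cv2.resize(a,(800,440),interpolation=cv2.INTER_CUBIC))
cv2.imwrite("pics/c2.png",cv2.resize(b,(800,600),interpolation=cv2.INTER_CUBIC))
e=np.vstack([c[200:400,200:460],]);f=d[100:400,160:460]
cv2.imwrite("pics/c3.png",np.hstack([cv2.resize(c[200:380,220:440],(440,360),interpolation=cv2.INTER_CUBIC),cv2.resize(d[60:380,180:480],(360,384))[:360]]))
```

```text
(no output)
```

View pics/c1.png

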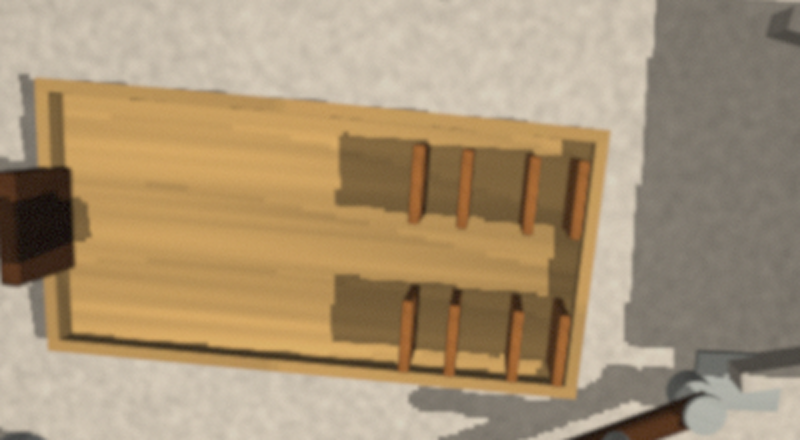

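View pics/c2.png

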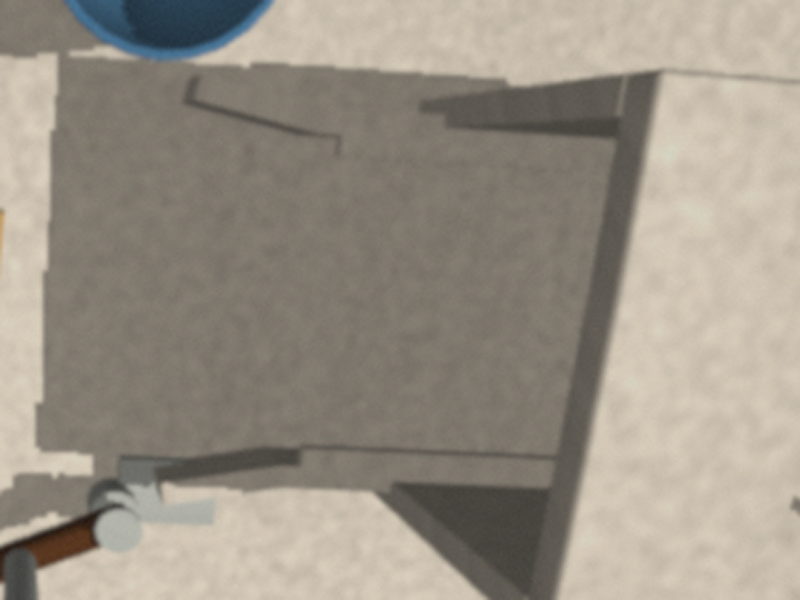

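View pics/c3.png

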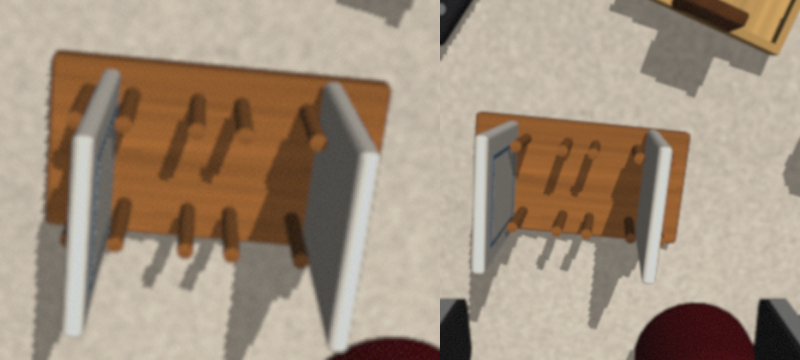

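```bash
cat > fit.py <<'E'
from h import *
from scipy.optimize import least_squares
def tf(p,P):
    P=np.atleast_2d(P); c,s=np.cos(p[2]),np.sin(p[2]); return np.c_[p[0]+c*P[:,0]-s*P[:,1],p[1]+s*P[:,0]+c*P[:,1],P[:,2]]
def fit(obs,p0):  # obs [(C,pix,modelpt)]
    f=lambda p:np.concatenate([proj(C,tf(p,m))[0]-x for C,x,m in obs]); r=least_squares(f,p0,loss="soft_l1"); return r.x,r.fun.reshape(-1,2)
E
python3 - <<'E'
from fit import *
t1,t2,b,r1,r2=[load(n)[1] for n in("wt1","wt2","wb1","wr1","wr2")]
c1=lambda u,v:(80+u/2,60+v/2); c2=lambda u,v:(320+u/2.5,60+v/2.5); c3=lambda u,v:(220+u/2,200+v/2); c4=lambda u,v:(180+(u-440)/1.2,60+v/1.2); m=lambda u,v:(u*1.6,v*1.6)
X,Y=.132,.065
def tray(*z): return [(-X,Y,.02),(X,Y,.02),(X,-Y,.02),(-X,-Y,.02)]
ob=[(t2,c1(*p),w) for p,w in zip([(37,79),(609,130),(577,398),(49,350)],tray())]
ob2=[(t1,m(*p),w) for p,w in zip([(138,104),(328,123),(0,0),(139,192)],tray()) if p!=(0,0)]
ob3=[(b,m(*p),w) for p,w in zip([(43,77),(200,91),(197,164),(43,150)],tray())]
for o in(ob,ob2,ob3,ob+ob2+ob3):
    p,r=fit(o,[.54,-.06,1.5]); print("tray",p.round(4)); 
print(r.round(1).tolist())
o=[(b,c2(660,70),(.1,.088,.166)),(b,c2(190,100),(0,.0775,.03)),(b,c2(340,138),(.055,.068,.03)),(b,c2(300,465),(.055,-.068,.03))]
p,r=fit(o,[.52,.14,1.5]); print("bay",p.round(4),r.round(1).tolist())
for n,a,c in [("A0",c3(82,137),c4(481,137)),("A1",c3(73,333),c4(478,272)),("B0",c3(368,150),c4(660,147)),("B1",c3(340,347),c4(650,282))]:
    x,e=tri([(r1,a),(r2,c)]); print(n,x.round(4),np.round(e,4), onz(r1,a,.114).round(4),onz(r2,c,.114).round(4))
for n,a in [("C",[(b,m(147,33)),(t2,m(186,14))]),("A",[(b,m(82,201))]),("B",[(b,m(28,194)),(t2,m(41,194))])]:
    if len(a)>1: print(n,tri(a)[0].round(4))
    print([onz(C,x,.05).round(4).tolist() for C,x in a])
E
```

```text
tray [ 0.5429 -0.059   1.4794]
tray [ 0.5416 -0.0595  1.477 ]
tray [ 0.542  -0.0592  1.4719]
tray [ 0.5423 -0.0591  1.4778]
[[-0.6, -1.2], [0.8, -0.5], [-0.8, -0.3], [-0.0, -0.3], [0.5, 1.5], [1.8, 0.4], [-4.2, 0.7], [-2.4, -0.6], [1.7, -1.4], [-4.0, 1.5], [6.5, 3.1]]
bay [0.5274 0.1504 1.5414] [[0.8, -4.4], [1.7, 3.0], [-3.5, -0.1], [-1.6, 1.1]]
A0 [ 0.4156 -0.3066  0.1121] [0.0001 0.0001] [ 0.4156 -0.3059  0.114 ] [ 0.4161 -0.3062  0.114 ]
A1 [ 0.4336 -0.3917  0.1124] [0.0002 0.0002] [ 0.4338 -0.3904  0.114 ] [ 0.4337 -0.3911  0.114 ]
B0 [ 0.5204 -0.2794  0.1144] [0.0014 0.0014] [ 0.5215 -0.2786  0.114 ] [ 0.5195 -0.2803  0.114 ]
B1 [ 0.542  -0.3653  0.1121] [0.0001 0.0001] [ 0.5413 -0.3641  0.114 ] [ 0.5415 -0.3646  0.114 ]
C [ 4.074e-01 -1.000e-04  4.210e-02]
[[0.4069, 0.0007, 0.05], [0.4108, 0.0011, 0.05]]
[[0.6753, -0.1301, 0.05]]
B [ 0.6997 -0.2842 -0.0242]
[[0.6629, -0.2263, 0.05], [0.6636, -0.2312, 0.05]]
```

```bash
cat >> h.py <<'E'
TRAY=np.array([.5425,-.059,1.4785])
def tw(x,y,T=TRAY):
    c,s=np.cos(T[2]),np.sin(T[2]); return np.array([T[0]+c*x-s*y,T[1]+s*x+c*y])
def plate(xy,yaw,slot):
    bot.set_gripper(.5); bot.move_pose([*xy,.2],q(yaw)); bot.move_linear([*xy,.073],.12)
    bot.set_gripper(0,40); print("grip",bot.read_gripper_width(),bot.read_finger_force())
    bot.move_linear([*xy,.21],.12); d=tw(slot,0); bot.move_pose([*d,.21],q(TRAY[2]))
    bot.move_linear([*d,.125],.12); bot.move_linear([*d,.075],.06,until_force=8)
    print("f",bot.move_linear([*d,.063],.03,until_force=5),bot.read_position(),bot.read_ft_force())
E
python3 - <<'E'
from h import *
plate((.531,-.322),.24,.108)
shot("wrist","p1"); shot("scene","p1s"); print(bot.read_clock(),np.round(bot.read_joint_positions(),2))
cv2.imwrite("pics/p1m.png",np.hstack([cv2.resize(load("p1")[0],(400,300),interpolation=cv2.INTER_AREA),cv2.resize(load("p1s")[0][190:370,230:470],(400,300))]))
E
```

```text
grip 0.10260205898860339 39.4299978017807
f True [0.55294545 0.04850703 0.06549531] [-0.1303594   0.03521998  4.94139132]
16.325 [-0.05  0.5  -0.4   0.67  0.    0.05]
```

View pics/p1m.png

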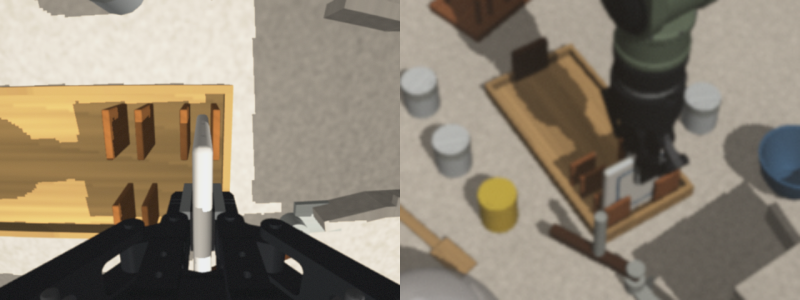

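The plate is between the slot-2 combs, and contact came at the expected height. I'll release it and move the second plate.

Run:
```python
from h import *
def rel(slot):
    bot.set_gripper(.3); p=bot.read_position(); bot.move_linear([p[0],p[1],.21],.12)
rel(.108); plate((.4247,-.3487),.225,.058); shot("wrist","p2"); shot("scene","p2s"); rel(.058)
im,C=shot("wrist","p3"); print(bot.read_clock())
cv2.imwrite("pics/p2m.png",np.vstack([np.hstack([cv2.resize(load("p2")[0],(400,300),interpolation=cv2.INTER_AREA),cv2.resize(load("p2s")[0][190:370,230:470],(400,300))]),np.hstack([cv2.resize(im,(400,300),interpolation=cv2.INTER_AREA),cv2.resize(bot.camera("top")[150:330,200:440,::-1],(400,300))])]))
```

```text
grip 0.10274919630241293 40.313302874565125
f True [ 0.54828466 -0.00136307  0.06537904] [-0.41866711  0.03898164  4.20168353]
28.1417
```

View pics/p2m.png

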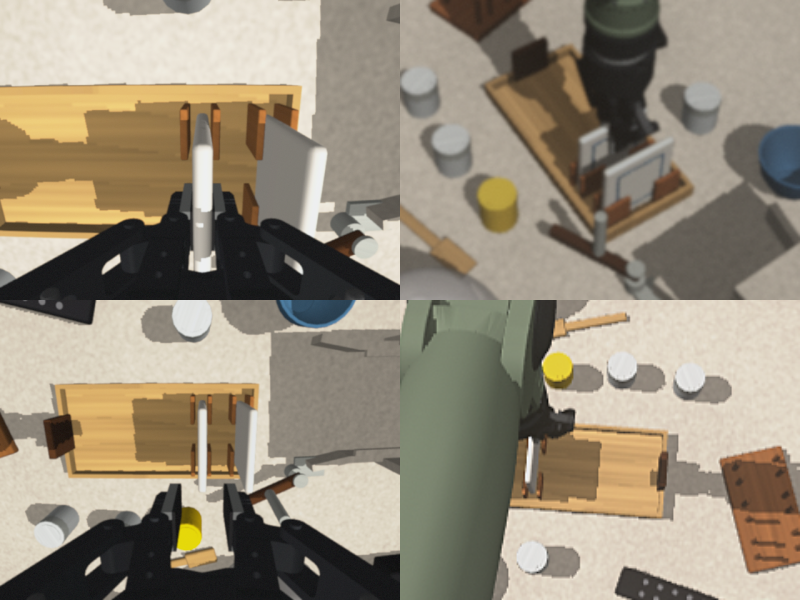

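```bash
cat >> h.py <<'E'
from scipy.optimize import least_squares
a_=np.linspace(0,2*np.pi,40); CYL=np.vstack([np.c_[.022*np.cos(a_),.022*np.sin(a_),0*a_+z] for z in(0,.05)])
def bb(C,x):
    u=proj(C,CYL+[x[0],x[1],x[2] if len(x)>2 else 0]); return np.r_[u.min(0),u.max(0)]
def tins(C,im,cam="wrist"):
    out=[]
    for d in bot.search_frame(cam,"tin1"):
        l,t,w,h=d["bbox"]
        if w>120 or d["confidence"]<.3 or l<3 or t<3 or l+w>636: continue
        pt=im[int(t+h*.2):int(t+h*.8),int(l+w*.2):int(l+w*.8)].reshape(-1,3).astype(int)
        if np.median(pt.max(1)-pt.min(1))>40: continue
        x0=onz(C,(l+w/2,t+h/2),.025)[:2]; r=least_squares(lambda x:bb(C,x)-[l,t,l+w,t+h],x0); out.append((r.x.round(4),round(r.cost,1)))
    return out
def locate(xy):
    h=np.array(xy)+[.055,0]; bot.move_pose([*h,.25],q(1.57)); im,C=shot("wrist"); L=tins(C,im); print(L)
    L=[l for l in L if np.hypot(*(l[0]-xy))<.07]; return min(L,key=lambda l:np.hypot(*(l[0]-xy)))[0] if L else None
def tin(xy,tx,ty,pyaw):
    p=locate(xy)
    if p is None: print("not found"); return
    bot.set_gripper(.8); bot.move_pose([*p,.12],q(1.4785)); bot.move_linear([*p,.015],.12); bot.set_gripper(0,35)
    print("grip",bot.read_gripper_width()); bot.move_linear([*p,.2],.15); d=tw(tx,ty)
    bot.move_pose([*d,.2],q(pyaw)); bot.move_linear([*d,.05],.15)
    print("f",bot.move_linear([*d,.017],.04,until_force=4),bot.read_position()[2]); bot.set_gripper(.66); bot.move_linear([*d,.2],.15)
E
python3 - <<'E'
from h import *
tin((.6755,-.13),-.008,-.03,1.4785)
im,C=shot("scene","s3"); print(tins(C,im,"scene"),bot.read_clock())
cv2.imwrite("pics/s3m.png",cv2.resize(im[120:390,200:560],(720,540)))
E
```

```text
[(array([ 0.6849, -0.1326]), np.float64(3.3)), (array([ 0.6678, -0.2299]), np.float64(8.4))]
grip 0.5052420447888466
f True 0.021892567354834924
[(array([ 0.6643, -0.2279]), np.float64(14.2)), (array([ 0.5682, -0.0708]), np.float64(2.1))] 37.1667
```

View pics/s3m.png

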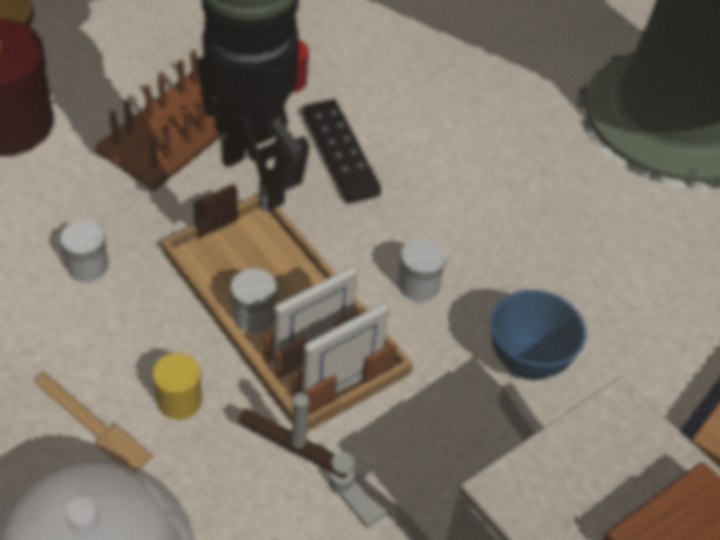

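The first tin stands in the well at crop (255,300) and both plates are upright. Tin B is at crop (85,250) and tin C at (422,270), both unmoved. I'll carry on with those two.

Run:
```python
from h import *
tin((.411,0.001),-.008,.03,1.4785)
tin((.667,-.229),-.062,0,1.4785-np.pi/2)
bot.move_pose([.50,-.12,.28],q(1.57)); im,C=shot("wrist","w4"); print(tins(C,im)); 
im2,C2=shot("scene","s4"); im3,_=shot("top","t4"); print(bot.read_clock())
cv2.imwrite("pics/s4m.png",np.vstack([np.hstack([cv2.resize(im,(400,300),interpolation=cv2.INTER_AREA),cv2.resize(im2[120:390,200:560],(400,300))]),cv2.resize(im3[150:375,0:600],(800,300))]))
```

```text
[(array([ 0.5736, -0.0652]), np.float64(24.2)), (array([4.111e-01, 3.000e-04]), np.float64(0.8))]
grip 0.5053415347921711
f True 0.021490453406438147
[(array([ 0.6688, -0.2288]), np.float64(1.3))]
grip 0.5065440044667823
f True 0.021909517429611173
[(array([ 0.5715, -0.0682]), np.float64(0.2)), (array([ 0.5412, -0.1162]), np.float64(1.8)), (array([ 0.512, -0.062]), np.float64(0.8))]
56.9083
```

View pics/s4m.png

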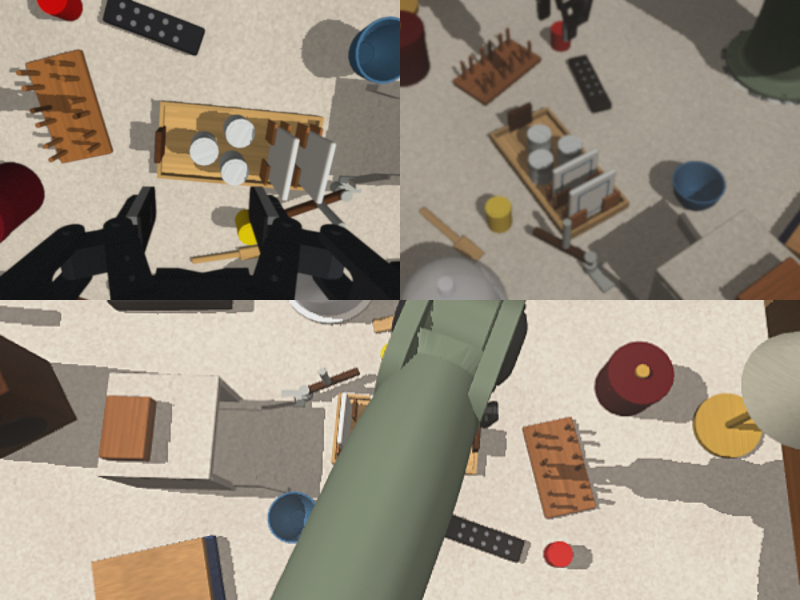

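All three tins and both plates stand in the tray. Next I'll measure the bay precisely.

Run:
```python
from h import *
bot.set_gripper(.85)
bot.move_pose([.62,.13,.30],q(1.57)); im,_=shot("wrist","wb2")
bot.move_pose([.62,.05,.30],q(1.57)); im2,_=shot("wrist","wb3")
cv2.imwrite("pics/b2.png",cv2.resize(im[0:345,100:560],(800,600),interpolation=cv2.INTER_CUBIC)); print(bot.read_clock())
```

```text
58.8083
```

View pics/b2.png

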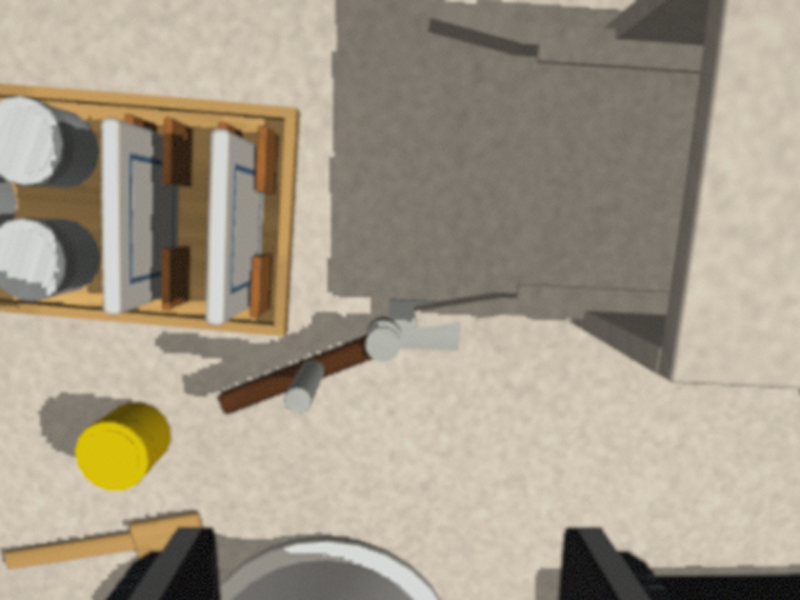

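Run:
```python
from fit import *
C=load("wb2")[1]; b=load("wb1")[1]; s=lambda u,v:(100+u/1.739,v/1.739); c2=lambda u,v:(320+u/2.5,60+v/2.5)
f=lambda u,v,z:onz(C,s(u,v),z)[:2].round(4)
for n,a,e,z in [("lipU",(540,62),(700,72),.03),("lipL",(517,284),(668,291),.03),("runU",(430,20),(538,43),.03),("runU0",(432,31),(540,56),0),("front",(722,0),(674,380),.166)]:
    A,B=f(*a,z),f(*e,z); d=B-A; print(n,A,B,np.degrees(np.arctan2(d[1],d[0])).round(2))
print("corner",f(674,380,.166),"c2corner",onz(b,c2(660,70),.166)[:2],"knob",f(299,400,.106),"hinge",f(384,340,.04),"tip",f(225,403,.036),"trayfar",f(298,108,.02),f(284,332,.02))
A=onz(b,c2(300,447),.03);B=onz(b,c2(555,458),.03);print("c2lip",A,B,np.degrees(np.arctan2(*(B-A)[1::-1])))
o=[(b,c2(660,70),(.1,.088,.166)),(C,s(674,380),(.1,-.088,.166)),(C,s(540,62),(.06,.062,.03)),(C,s(517,284),(.06,-.062,.03)),(C,s(538,43),(.055,.068,.03)),(C,s(517,294),(.055,-.068,.03)),(C,s(299,400),None)][:6]
p,r=fit(o,[.52,.14,1.5]); print("bay",p.round(4),r.round(1).tolist())
X,Y=.132,.065
t=load("w4")[1]
print("tray",[fit([(t,(u*1.6,v*1.6),m) for (u,v),m in zip([(162,101),(323,117),(157,178)],[(-X,Y,.02),(X,Y,.02),(-X,-Y,.02)])],[.54,-.06,1.5])[0]])
```

```text
lipU [0.4685 0.2119] [0.4722 0.3001] 87.6
lipL [0.5877 0.2045] [0.5914 0.2937] 87.62
runU [0.4479 0.1521] [0.459  0.2104] 79.22
runU0 [0.4464 0.1549] [0.4594 0.2177] 78.3
front [0.473 0.25 ] [0.6134 0.2462] -1.55
corner [0.6134 0.2462] c2corner [0.44514924 0.25278505] knob [0.6374 0.0853] hinge [0.6189 0.1271] tip [0.6575 0.0315] trayfar [0.4906 0.0792] [0.6173 0.0664]
c2lip [0.5877498  0.20438373 0.03      ] [0.59290364 0.31669673 0.03      ] 87.37264519374422
bay [0.5249 0.1497 1.5353] [[1.0, -7.3], [-0.1, 4.1], [0.1, -3.9], [2.9, 1.3], [-3.5, -0.1], [-2.5, 1.3]]
tray [array([ 0.54246525, -0.05881735,  1.47641505])]
```

```bash
cat >> h.py <<'E'
BAY=np.array([.5252,.149,1.529])
def fin(s): return tw(.005-s,0,BAY)
E
python3 - <<'E'
from h import *
f=tw(-.127,0); y=1.4775+np.pi/2
bot.set_gripper(.95); bot.move_pose([*f,.2],q(y)); print(np.round(bot.read_joint_positions(),2))
bot.move_linear([*f,.021],.1,until_force=8); bot.set_gripper(0,60); print("grip",bot.read_gripper_width(),bot.read_position(),bot.read_ft_force())
z=bot.read_position()[2]
print(bot.move_linear([*fin(.27),z],.04,rotation=q(BAY[2]+np.pi/2),until_force=25),bot.read_ft_force(),bot.read_position(),fin(.27))
im2,_=shot("scene","s5"); im3,_=shot("top","t5"); print(bot.read_clock())
cv2.imwrite("pics/s5m.png",np.vstack([cv2.resize(im2[150:375,180:480],(400,300)),cv2.resize(im3[165:315,190:390],(400,300))]))
E
```

```text
[-0.47  0.37 -0.21  0.99  0.   -1.94]
grip 0.5718708103818724 [ 0.53092241 -0.18558257  0.02153613] [-1.28023431  0.35404214  5.94623315]
False [ 2.01871709 -3.87411562 -0.17762664] [ 0.51421581 -0.11573254  0.02154933] [ 0.5141272  -0.11576857]
65.1083
```

View pics/s5m.png

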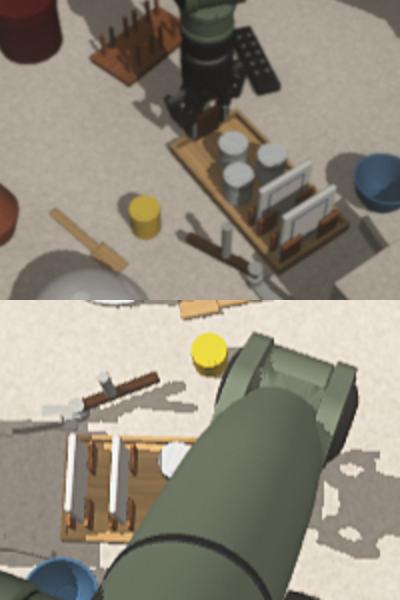

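The fin is gripped, and the tray is lined up with the bay mouth with everything standing. I'll push it in now.

Run:
```python
from h import *
z=bot.read_position()[2]
for s in(.2,.12,.05,.0):
    r=bot.move_linear([*fin(s),z],.05,until_force=25); p=np.array(bot.read_position()); print(s,r,np.round(bot.read_ft_force(),1),(p[:2]-fin(s)).round(4))
    if r: break
im2,_=shot("scene","s6"); im3,_=shot("top","t6"); print(bot.read_clock())
```

```text
0.2 False [-0.6 -3.8  2.7] [-0.0003  0.0001]
0.12 False [-0.9 -4.3  3.1] [-0.0003 -0.0002]
0.05 False [ 0.4 -5.4  3. ] [-0.0004 -0.0003]
0.0 False [ 0.1 -4.9  3.9] [-0.0006 -0.0003]
71.2083
```

Run:
```python
from h import *
z=bot.read_position()[2]
r=bot.move_linear([*fin(-.008),z],.02,until_force=10); p=np.array(bot.read_position())
print("wall",r,np.round(bot.read_ft_force(),1),"past nominal home",(p[:2]-fin(0)).round(4))
bot.set_gripper(.9); p=np.array(bot.read_position()); bot.move_linear([p[0],p[1],.25],.12)
bot.move_pose([.62,.10,.30],q(1.57)); im,C=shot("wrist","w7"); im2,_=shot("scene","s7"); print(bot.read_clock())
cv2.imwrite("pics/w7m.png",np.vstack([cv2.resize(im[0:345,100:560],(600,450),interpolation=cv2.INTER_CUBIC),cv2.resize(im2[270:390,280:520],(600,150*2))[:150]]))
```

```text
wall True [-1.1 -2.   4.2] past nominal home [-0.0006  0.0006]
75.3083
```

View pics/w7m.png

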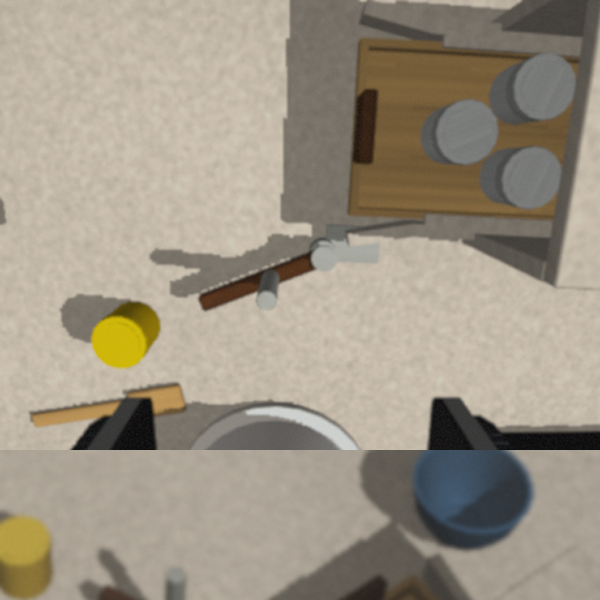

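Run:
```python
from h import *
C=load("w7")[1]; s=lambda u,v:(100+u/1.304,v/1.304)
def inb(P): d=P[:2]-BAY[:2]; c,t=np.cos(BAY[2]),np.sin(BAY[2]); return np.round([c*d[0]+t*d[1],-t*d[0]+c*d[1]],4)
for n,p,z in [("corner+",(361,40),.02),("corner-",(348,214),.02),("runner mouth",(360,17),.03),("lip+",(444,38),.03),("lip-",(424,218),.03),("knob",(266,299),.106),("hinge",(323,257),.04),("fintopL",(368,90),.058)]: print(n,onz(C,s(*p),z)[:2].round(4),inb(onz(C,s(*p),z)))
```

```text
corner+ [0.4621 0.1524] [0.0007 0.0632]
corner- [0.5892 0.1461] [-0.0002 -0.0641]
runner mouth [0.4489 0.15  ] [-0.0022  0.0763]
lip+ [0.4621 0.211 ] [0.0593 0.0657]
lip- [0.5911 0.2044] [ 0.0581 -0.0636]
knob [0.6366 0.0844] [-0.0599 -0.114 ]
hinge [0.6202 0.1256] [-0.0194 -0.0959]
fintopL [0.5015 0.1535] [0.0035 0.0239]
```

The tray's near end is level with the mouth: corners at x of about 0 in the bay frame, y centred within 1 mm. The knob positions from two views agree to 1 mm, so the 0.106 m height holds. Next I'll swing the latch.

Run:
```python
from h import *
H=tw(-.017,-.097,BAY); a0=np.arctan2(.0848-H[1],.637-H[0]); r=.045; print(H,a0)
a1=BAY[2]+np.pi/2-2*np.pi
P=lambda a:[H[0]+r*np.cos(a),H[1]+r*np.sin(a),.064]
Y=lambda a:a+np.pi/2+np.pi
p=P(a0); bot.set_gripper(.55); bot.move_pose([p[0],p[1],.2],q(Y(a0))); print(np.round(bot.read_joint_positions(),2))
print("down",bot.move_linear(p,.1,until_force=8)); bot.set_gripper(0,25); print("grip",bot.read_gripper_width()*85,np.round(bot.read_ft_force(),1))
for a in np.linspace(a0,a1-.03,17)[1:]:
    h=bot.move_linear(P(a),.04,rotation=q(Y(a)),until_force=30); c=bot.read_position(); F=np.round(bot.read_ft_force(),1)
    if h: break
v=lambda c:BAY[2]+np.radians(225)-2*np.pi-np.arctan2(c[1]-H[1],c[0]-H[0])
print(h,F,(v(c)+np.pi)%(2*np.pi)-np.pi,a,a1)
bot.set_gripper(.4); bot.move_linear([c[0],c[1],.25],.12)
bot.move_pose([.62,.06,.30],q(1.57)); im,C=shot("wrist","w8"); print(bot.read_clock())
im2,_=shot("scene","s8")
cv2.imwrite("pics/w8m.png",np.vstack([cv2.resize(im[0:345,100:560],(520,390),interpolation=cv2.INTER_CUBIC),cv2.resize(im2[250:430,280:600],(520,210))]))
```

```text
[0.62140496 0.12796178] -1.22407618642868
[ 0.02  0.52  0.02  1.08 -0.   -1.9 ]
down False
grip 13.376420616731453 [-1.3 -0.6  1.9]
False [  1.1 -14.3   6.2] 2.299648766899809 -3.2133889803846896 -3.1833889803846898
86.5167
```

View pics/w8m.png

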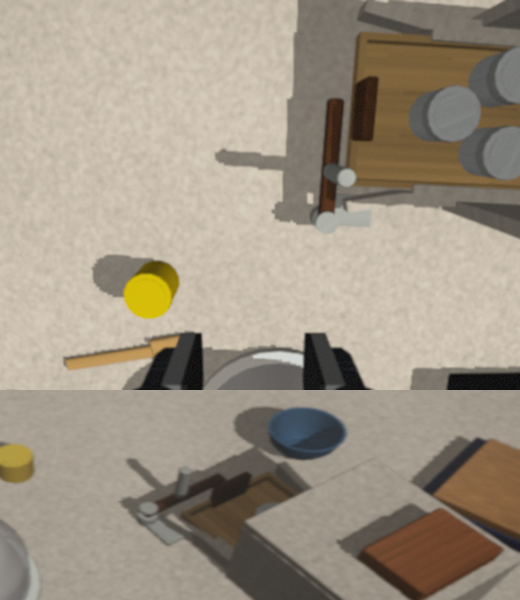

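Run:
```python
from h import *
C=load("w8")[1]; s=lambda u,v:(100+u/1.1304,v/1.1304)
f=lambda p,z:onz(C,s(*p),z)[:2]
def val(d): return ((BAY[2]+np.radians(225)-np.arctan2(d[1],d[0]))+np.pi)%(2*np.pi)-np.pi
print("arm",val(f((343,101),.036)-f((336,205),.036)),val(f((327,101),.036)-f((319,211),.036)))
k=f((346,177),.106);H=tw(-.017,-.097,BAY); print("knob",k,val(k-H),"hinge",f((326,222),.04),H, "tray corners",f((359,35),.02),f((347,184),.02))
```

```text
arm 2.3377032774545565 2.3520967999573337
knob [0.57566797 0.12839071] 2.3237760076378393 hinge [0.62032174 0.12586058] [0.62140496 0.12796178] tray corners [0.4628518  0.15120788] [0.58864944 0.146982  ]
```

```bash
python3 -c "
from cell import bot
bot.wait(.5); print(bot.close_job(), bot.read_clock())"
```

```text
the job is handed in; nothing more can be done
the job is handed in; nothing more can be done
```

The job is handed in: both plates stand in the tray's slots, all three silvery tins I found are upright in its well, the tray is home in the bay within about 2 mm, and the latch reads about 2.33 rad against its stop; the judge's result was not shown.

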